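Put the dishwasher filter to soak and hang its screen to drip

TASK

Get the dishwasher filter ready to soak: take the lid off the stoneware crock and set it down flat on the round cork mat, then stand the steel cylinder filter upright inside the crock. Drape the blue-topped saddle screen over the steel rail of the white tier rack to drip, one mesh panel hanging on each side of the rail, somewhere around the middle of the rail. Leave the mug where it stands and do not tip the crock.

Things in the scene. Friction and masses are not known exactly. Their poses are not given: they have to be found in the camera images.
- crock: round open stoneware crock, light brown, 124 mm outer diameter, 108 mm high, walls 8 mm, inner diameter 108 mm, inner floor 6 mm up. Origin: centre of its underside, z up. Starts with the lid on
- lid: loose round stoneware lid with dark wood knob. Origin: centre of its underside. From the origin up: locating plug 0 to 6 mm (diameter 92 mm below, 100 above), flange 128 mm in diameter from 6 to 14 mm, cylindrical knob 24 mm in diameter from 14 to 44 mm. Seated, its origin is 102 mm above the crock's origin
- mat: round cork mat, 140 mm diameter, 8 mm thick, fixed. Origin: centre of its underside
- tray: clear plastic filter tray, 130 x 130 x 25 mm, walls and floor 4 mm, fixed. Origin: centre of its underside. The cylinder filter starts standing in it
- filter: stainless steel cylinder filter with grey plastic top, 88 mm high in all. Origin: centre of its underside, z up. Steel body 60 mm diameter up to 54 mm, collar 62 mm diameter up to 60 mm, then an upright grip plate from 60 to 88 mm: 44 mm long along its x, 14 mm thick along its y, centred
- screen: saddle screen (inverted U) standing on two steel mesh panels 120 mm long (y), 48 high, 5 thick, at x = +-26 mm, 47 mm clear between; a blue roof-shaped bridge 6 mm thick joins them, inner peak 70 mm up; on it a blue grip block 14 mm thick (x), 36 wide (y), from 79 to 114 mm up. 220 g. Origin: level with the panels' lower edges, midway between, z up. Front and back alike
- arch (a point): the middle of the inner peak of the saddle screen's bridge, 70 mm above the screen's origin; axes as the screen's
- rack: fixed white plastic tier rack, steel rail along its front. Origin: on the worktop under the rail's middle; x to the rack's back, y along the rail. Rail 12 mm thick, axis 115 mm up, 336 mm free between brackets. A tier overhangs: underside 280 mm up, from 14 to 160 mm behind the rail's axis, full length, posts at y = +-178 mm. Reach the rail from the front, tool leaning back some 25 to 35 degrees
- rail (a point): middle of the rail's axis, 115 mm above the worktop; axes as the rack's
- mug: grey-green stoneware mug, 72 mm diameter, 85 mm high, handle at its +y. Origin: centre of its underside. To be left alone
There are look-alikes about, which are no part of the job. Of the things that look like the screen, take the one that is nearest to the robot's base at the start.

How it is judged:
By the outcome, as a careful person would: the job done as asked, in the order asked, and still so for the second after the job is handed in, with the robot touching nothing.
It also fails if it takes over 72 s, if anything falls off the work surface, if the arm or the gripper's body presses on something with over 40 N, if the wrist force passes 120 N, or if a joint passes its speed limit or range.

ROBOT

A 7-joint arm with a two-finger parallel gripper is mounted at the origin on the work surface. World frame = base frame: x ahead of the robot, y to its left, z up, the work surface at z = 0. Lengths are in mm, angles in rad, forces in N, time in s.
With the tool pointing down it reaches from about 350 to 900 mm from the base axis. Payload 19.9 kg.
Tool frame: the origin (TCP) lies between the finger pads; the fingertips stand 14 mm ahead of it and the grasp point (between the pads) lies 5 mm behind it (robot.nose_length is the distance from the TCP to the fingertips, in mm); z points along the fingers, y is the line along which they close (so a half turn about z gives the same grasp; the last joint's range is limited). The gripper opens to 94 mm and grips with 3 to 60 N. Pads are 16 mm wide; open, the fingers measure 119 mm over their backs; the gripper's body (75 mm by 177 mm) begins 78 mm behind the grasp point.
Start: joints at [-1.252, 0.417, -0.01, 1.614, 0.005, 1.111, -0.053], TCP at [220.043, 584.963, 219.425] pointing down, gripper open.
Joint ranges: [-2.81, 2.81], [-0.39, 2.02], [-1.27, 1.25], [0.06, 2.57], [-1.19, 4.33], [0.19, 2], [-2.82, 2.82]. Speed limits (rad/s): [1.89, 1.89, 2.39, 2.39, 3.01, 3.01, 3.01].

INTERFACE

Orientations are given as a rotation vector (axis times angle).
In Python, from workcell import robot, cams, order gives the robot as it stands. The module is installed in compiled form; this text tells all that it offers.
- The arm moves only by the shell command python3 -m crank 'ROWS'. ROWS is JSON, a list of rows, each an object with "gripper": the opening, from -1 (shut) to 1 (fully open); "slide": the shift along the tool's x, y, z in m, a list of three; "dr": the turn, a rotation vector about the tool's x, y, z in degrees, a list of three. A call has 1 to 5 rows; each row is the pose to reach, as a shift and turn from the pose commanded when the call began, along the tool's axes at that moment; what a row does not reach only later rows make up. A row lasts 1/10 s, in which the tool goes at most 50 mm and 8.59 degrees, less where a joint would pass 70% of its speed; a pose out of reach is approached as far as the arm can. A call with a gripper value outside its range is refused whole. The fingers move at their own pace and stop on an object; the grip force is fixed at half the most. Time passes only in rows, so rows that repeat a pose let the fingers close. It gives the time, the measured TCP pose, the force, the opening and the grip force at its end, in the units of the state.
- robot.read_state(): the state, without advancing time (a new reading comes with each control period).
- cams.camera(name): name is "side" or "top" or "wrist"; returns a dict with "color" (480x640x3 uint8, blue, green, red), "fx", "fy", "cx", "cy" (pixels), "rvec" (rotation vector, rad) and "tvec" (3), from world to camera coordinates, as OpenCV has them. Camera axes: x right, y down, z forward; pixel columns grow to the right and rows downward; lengths in mm; the calibration is good to about 2 mm. A picture is of the moment at which its call begins. There is no depth.
- order.job_done(): hands the job in; it is judged then, once.
The state is a dict: "clock": time; "joints": joint angles; "joint_velocities": joint speeds; "tau": joint torques, N m; "tcp_pos": TCP position; "tcp_rot": TCP orientation; "force": force on the tool from outside, world axes, zero at the start; "torque": the same for the moment, N m; "width": finger opening in mm; "finger_force": force on a finger pad.
Only numpy, scipy, OpenCV 4.12 (cv2) and the standard library are available. Lean on these libraries where they do the work, as an engineer would, in place of code of your own. Each camera call takes 0.05 s, during which the arm holds its last target. There are 200 camera calls.

## Working session

There is one attempt and no reset: what is moved stays moved. The work goes in short steps, Python scripts to look and compute and a shell command to move; the robot and the scene stay as the last step left them, time stands still between calls to the robot, and variables do not carry over. Pictures are saved under pics/ and viewed, at most 10 in all, crops included, and the job is handed in when it is done.

```bash
mkdir -p pics; ls; cat > h.py <<'E'
import numpy as np, cv2
from workcell import robot, cams, order
def shot(n,f=None):
    c=cams.camera(n)
    if f: cv2.imwrite('pics/'+f,c['color']); np.save('pics/'+f+'.npy',c,allow_pickle=True)
    return c
def load(f): return np.load('pics/'+f+'.npy',allow_pickle=True).item()
def ray(c,u,v):
    R,_=cv2.Rodrigues(np.array(c['rvec'],float)); o=-R.T@np.array(c['tvec'],float).ravel()
    d=R.T@np.array([(u-c['cx'])/c['fx'],(v-c['cy'])/c['fy'],1.]); return o,d
def onz(c,u,v,z):
    o,d=ray(c,u,v); return o+d*(z-o[2])/d[2]
def proj(c,p):
    return cv2.projectPoints(np.array(p,float).reshape(-1,3),np.array(c['rvec'],float),np.array(c['tvec'],float),np.array([[c['fx'],0,c['cx']],[0,c['fy'],c['cy']],[0,0,1.]]),None)[0].reshape(-1,2)
E
python3 - <<'E'
from h import *
for n in('top','side'):
    c=shot(n,n+'0.png'); o,d=ray(c,320,240); print(n,o.round(),d.round(2),c['fx'])
print(robot.read_state())
E
```

```text
pics
top [ 344.  -14. 1295.] [ 0.18 -0.   -0.98] 567.0117187026194
side [987. 662. 652.] [-0.44 -0.69 -0.57] 471.0594132968721
{'clock': 0.1, 'joints': array([-1.25251934,  0.41792672, -0.01031906,  1.61408453,  0.0046936 ,
        1.11070388, -0.05296773]), 'joint_velocities': array([ 0.00144022, -0.00135906, -0.00117269, -0.00021836,  0.00179111,
       -0.00023271, -0.00043663]), 'tau': array([ 1.86385718e-03, -8.52572465e+01,  6.40487205e-01, -4.26687813e+01,
       -4.87864134e-02,  1.62470026e-02,  3.58878708e-05]), 'tcp_pos': array([219.92853523, 584.69125527, 218.89237897]), 'tcp_rot': array([-5.61990758e-01, -3.09079096e+00,  1.71437525e-03]), 'force': array([ 0.42393532, -0.17670429,  0.64210577]), 'torque': array([ 0.07187653, -0.02817918,  0.00033874]), 'finger_force': 0.0, 'width': 93.99324825998616}
```

View pics/top0.png

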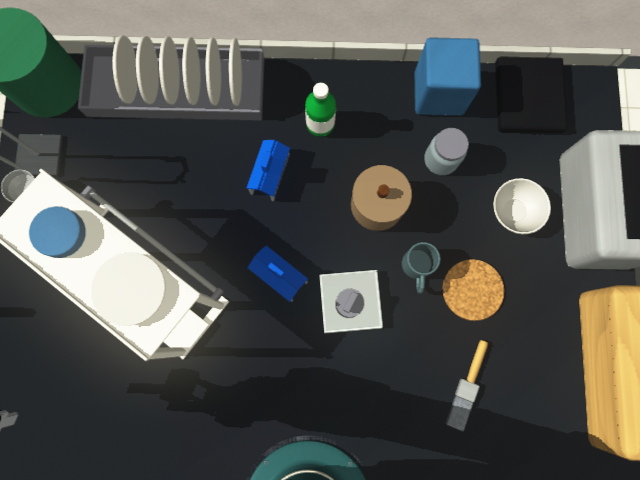

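View pics/side0.png

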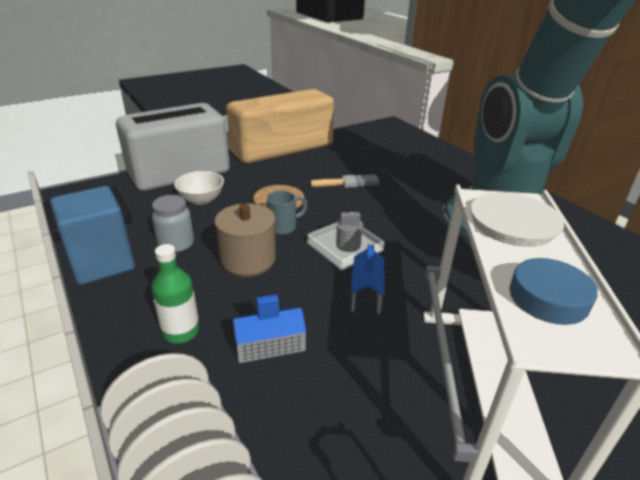

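Top view: screen candidates are blue-topped saddles at (268,168) and (277,273). The second is lower in the picture, so nearer to the base, and is my choice. The blue box (447,76) and blue bowl (56,232) are not screens. The filter is at (349,302) in the clear tray, not the grey jar (446,150). The crock with its lid is at (381,197), the mat at (473,290) and the mug at (421,262). The rack rail runs from about (90,190) to (220,297).

```bash
python3 - <<'E'
from h import *
c=load('top0.png'); im=c['color']; hsv=cv2.cvtColor(im,cv2.COLOR_BGR2HSV)
def comp(m,box):
    x0,y0,x1,y1=box; z=np.zeros_like(m); z[y0:y1,x0:x1]=m[y0:y1,x0:x1]
    k,_=cv2.findContours(z,cv2.RETR_EXTERNAL,cv2.CHAIN_APPROX_NONE); k=max(k,key=cv2.contourArea); return k[:,0].astype(float)
def circ(P):
    A=np.c_[2*P[:,:2],np.ones(len(P))]; s=np.linalg.lstsq(A,(P[:,:2]**2).sum(1),rcond=None)[0]; return s[:2],np.sqrt(s[2]+s[:2]@s[:2])
# mat
m=cv2.inRange(hsv,(8,80,60),(25,255,255)); k=comp(m,(440,255,510,325)); print('mat',circ(np.array([onz(c,*p,8) for p in k])))
# lid flange: use only far (upper) edge & sides
m=cv2.inRange(hsv,(5,50,60),(25,255,255)); k=comp(m,(345,155,418,235)); P=np.array([onz(c,*p,116) for p in k]); print('lid all',circ(P), k.min(0),k.max(0))
for _ in range(4):
    ce,r=circ(P); P=P[abs(np.hypot(*(P[:,:2]-ce).T)-r)<2]
print('lid',ce,r,len(P))
k=comp(cv2.inRange(hsv,(0,100,0),(20,255,110)),(370,178,400,202)); print('knob px',k.min(0),k.max(0),onz(c,*k.mean(0),146))
# screen blues
b=cv2.inRange(hsv,(100,120,30),(125,255,255))
for box in((240,130,295,205),(240,238,315,308)):
    k=comp(b,box); r=cv2.minAreaRect(k.astype(np.float32)); q=cv2.boxPoints(r); print('screen',r,[onz(c,*p,60)[:2].round() for p in q])
cv2.imwrite('pics/crop1.png',np.hstack([cv2.resize(im[235:335,240:390],(750,500),interpolation=cv2.INTER_CUBIC)]))
cv2.imwrite('pics/crop2.png',cv2.resize(im[165:365,0:240],(720,600),interpolation=cv2.INTER_CUBIC))
E
```

```text
mat (array([ 468.45883828, -367.78526737]), np.float64(69.9797137080841))
lid all (array([ 653.97045688, -143.82460262]), np.float64(68.47102672468371)) [350. 165.] [411. 230.]
lid [ 654.51144368 -143.64574303] 68.31727025245604 51
knob px [377. 186.] [399. 198.] [ 654.30073376 -158.79240781  146.        ]
screen ((268.22088623046875, 166.48988342285156), (29.648988723754883, 55.23252868652344), 19.179006576538086) [array([683., 154.]), array([807., 118.]), array([785.,  53.]), array([662.,  90.])]
screen ((276.768310546875, 272.41461181640625), (56.69108200073242, 30.610057830810547), 38.65980911254883) [array([505., 146.]), array([559., 106.]), array([482.,   7.]), array([429.,  47.])]
```

View pics/crop1.png

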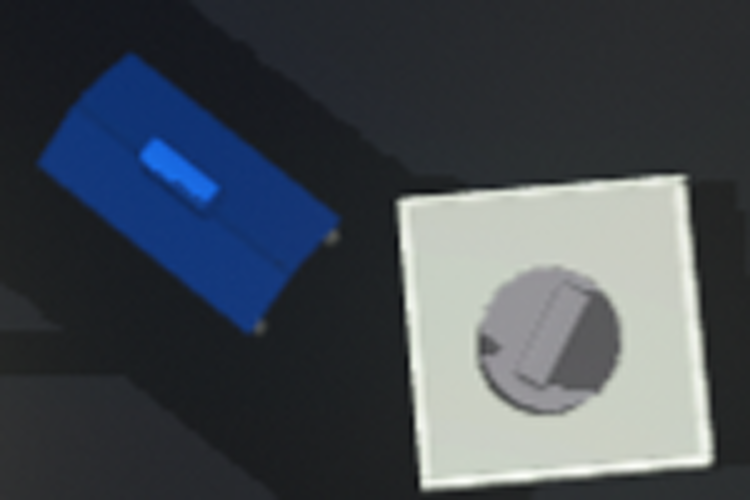

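View pics/crop2.png

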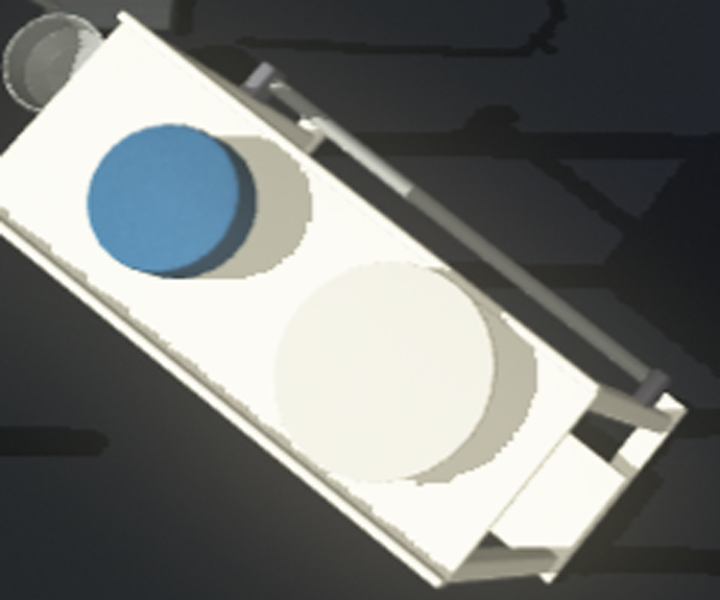

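Crop 1 shows the chosen screen in the rack's shadow, with its bright grip block at full px (275.8,269.4). The filter's plate top is at about (351,302), and the plate runs from lower-left to upper-right. In crop 2 the rail runs between the bracket blocks at full px (92,192) and (217,293), with its front facing up-right (+x,-y).

```bash
cat >> h.py <<'E'
from scipy.spatial.transform import Rotation as Ro
from scipy.optimize import least_squares
def tri(c1,p1,c2,p2):
    a,d=ray(c1,*p1); b,e=ray(c2,*p2); s=np.linalg.lstsq(np.c_[d,-e],b-a,rcond=None)[0]
    P,Q=a+d*s[0],b+e*s[1]; return (P+Q)/2,np.linalg.norm(P-Q)
def tool(yaw,tilt=0,flip=False):
    "tool y along heading yaw (deg); z down, tilted by tilt about tool y"
    y=np.array([np.cos(np.radians(yaw)),np.sin(np.radians(yaw)),0]); z=np.array([0,0,-1.]); x=np.cross(y,z)
    return Ro.from_matrix(np.c_[x,y,z])*Ro.from_euler('y',tilt,degrees=True)
def plan(pos,R):
    s=robot.read_state(); R0=Ro.from_rotvec(s['tcp_rot']); d=R0.inv().apply(np.array(pos)-s['tcp_pos'])
    dr=(R0.inv()*R).as_rotvec(degrees=True)
    print('at',s['tcp_pos'].round(1),'slide',(d/1000).round(4),'dr',dr.round(1),'|d|',np.linalg.norm(d).round(),'t',s['clock'])
E
python3 - <<'E'
from h import *
c=load('top0.png'); s=load('side0.png'); im=c['color']; hsv=cv2.cvtColor(im,cv2.COLOR_BGR2HSV)
m=cv2.inRange(hsv,(5,50,60),(25,255,255)); z=np.zeros_like(m); z[150:240,340:420]=m[150:240,340:420]
k=max(cv2.findContours(z,0,cv2.CHAIN_APPROX_NONE)[0],key=cv2.contourArea)[:,0].astype(float)
P=np.array([onz(c,*p,116)[:2] for p in k]); P=P[P[:,0]>660]
f=least_squares(lambda q:np.hypot(*(P-q).T)-64,[650,-145],loss='soft_l1'); print('lid',f.x,f.cost,len(P))
# block bright in both views
def cent(cc,lo,hi,box):
    h=cv2.cvtColor(cc['color'],cv2.COLOR_BGR2HSV); m=cv2.inRange(h,lo,hi); x0,y0,x1,y1=box; w=np.zeros_like(m); w[y0:y1,x0:x1]=m[y0:y1,x0:x1]
    k=max(cv2.findContours(w,0,cv2.CHAIN_APPROX_NONE)[0],key=cv2.contourArea); return cv2.minAreaRect(k)
r=cent(c,(100,120,170),(125,255,255),(240,238,315,308)); q=cv2.boxPoints(r); print('block',r,onz(c,*r[0],114),[onz(c,*p,114)[:2].round(1) for p in q])
for i in range(2): print('blue edges heading')
r=cent(c,(100,120,30),(125,255,255),(240,238,315,308)); q=[onz(c,*p,60) for p in cv2.boxPoints(r)]; 
for a,b in zip(q,q[1:]+q[:1]): d=b-a; print(np.hypot(d[0],d[1]).round(1),np.degrees(np.arctan2(d[1],d[0])).round(1))
F=[np.array(p)/5+[240,235] for p in((568,283),(592,297),(543,387),(517,375))]; W=[onz(c,*p,92) for p in F]; print('plate',np.mean(W,0)); 
for a,b in zip(W,W[1:]+W[:1]): d=b-a; print(np.hypot(d[0],d[1]).round(1),np.degrees(np.arctan2(d[1],d[0])).round(1))
# tray
T=[onz(c,*(np.array(p)/5+[240,235]),25) for p in((398,200),(687,176),(713,463),(423,489))]; print('tray',np.mean(T,0))
A=[onz(c,*(np.array(p)/3+[0,165]),115) for p in((278,86),(646,377))]; d=A[1]-A[0]; print('rail',A,np.mean(A,0),np.hypot(d[0],d[1]),np.degrees(np.arctan2(d[1],d[0])))
print('rail tri',tri(c,(92.,193.),s,(462.,450.)),tri(c,(217,292),s,(432,271)))
print('mug',onz(c,421,259,85),'knob tri',tri(c,(383,188),s,(246,207)), 'plate tri',tri(c,(351,302),s,(350,215)),'block tri',tri(c,(275.8,269.4),s,(369,248)))
cv2.imwrite('pics/crop3.png',cv2.resize(s['color'][190:480,300:500],(410,594),interpolation=cv2.INTER_CUBIC))
E
```

```text
lid [ 661.34897226 -147.02771141] 12.271114683864335 84
block ((275.20733642578125, 268.8658752441406), (16.085899353027344, 5.15373420715332), 38.65980911254883) [494.12406117  76.20506547 114.        ] [array([500.2,  92.9]), array([508.8,  86.5]), array([488.1,  59.5]), array([479.5,  66. ])]
blue edges heading
blue edges heading
67.0 -36.5
125.5 -127.7
66.3 142.6
124.5 52.6
plate [429.12075766 -84.46252717  92.        ]
11.7 -119.4
43.4 151.8
12.0 66.3
44.5 -28.5
tray [435.93427967 -88.48873369  25.        ]
rail [array([648.25503247, 469.65482872, 115.        ]), array([446.30771918, 198.54944418, 115.        ])] [547.28137582 334.10213645 115.        ] 338.05450281081943 -126.68254996533639
rail tri (array([650.39412362, 475.01349973, 108.71784905]), np.float64(3.0367156300953817)) (array([442.75112289, 195.02363404, 118.23044189]), np.float64(1.7161677388906544))
mug [ 524.90494852 -235.57155099   85.        ] knob tri (array([ 662.47161202, -144.99120807,  143.97658916]), np.float64(6.774540293330556)) plate tri (array([429.60047971, -84.70074149,  85.39428827]), np.float64(0.35418227267480307)) block tri (array([494.0714103 ,  74.19249027, 113.00370781]), np.float64(2.4599585399468338))
```

View pics/crop3.png

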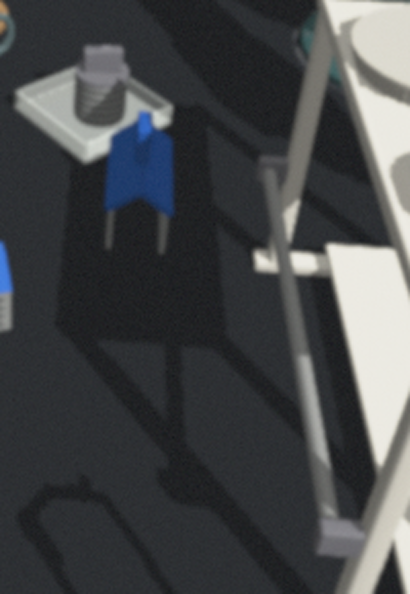

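Crop 3 confirms that the nearer saddle is the blue one in the shadow, with its block top at (144,117) in the crop and mesh legs below. The rail runs from (268,165) to (330,525), clear in front. The measured sizes match the ones given (screen 125 mm, plate 44x12, rail 338, mat radius 70). First I'll rise clear of the rack.

```bash
G='"gripper":1'; python3 -m crank '[{"gripper":1,"slide":[0,0,-0.25],"dr":[0,0,0]},{"gripper":1,"slide":[0,0,-0.25],"dr":[0,0,0]},{"gripper":1,"slide":[0,0,-0.25],"dr":[0,0,0]},{"gripper":1,"slide":[0,0,-0.25],"dr":[0,0,0]},{"gripper":1,"slide":[0,0,-0.25],"dr":[0,0,0]}]'
python3 - <<'E'
from h import *
plan([661,-147,470],tool(-12)); plan([400,270,470],tool(34));plan([661,-147,270],tool(-12))
print(tool(69).as_rotvec())
E
```

```text
clock: 0.6
tcp_pos: [219.8, 584.5, 471.4]
tcp_rot: [-0.562, -3.091, 0.0]
force: [-0.3, 0.5, -0.3]
width: 93.8
finger_force: 0.0
at [219.8 584.5 471.4] slide [-0.6704 -0.5293  0.0016] dr [-0.   0.  81.4] |d| 854.0 t 0.6
at [219.8 584.5 471.4] slide [-0.2793 -0.2309  0.0015] dr [-0.   0.  35.4] |d| 362.0 t 0.6
at [219.8 584.5 471.4] slide [-0.6704 -0.5293  0.2016] dr [-0.   0.  81.4] |d| 878.0 t 0.6
[0.57250979 3.08898639 0.        ]
```

```bash
cat >> h.py <<'E'
def stages(*tg):
    "waypoints (pos,R): slides from each one to the next, split into calls of <=235 mm, 40 deg"
    s=robot.read_state(); p=s['tcp_pos']; R=Ro.from_rotvec(s['tcp_rot']); print('from',p.round(1),'t',round(s['clock'],2))
    for q,Q in tg:
        q=np.array(q,float); v=(R.inv()*Q).as_rotvec(degrees=True); n=int(np.ceil(max(np.linalg.norm(q-p)/235,np.linalg.norm(v)/40,1)))
        for i in range(n):
            print('  slide',(R.inv().apply((q-p)/(n))/1000).round(4).tolist(),'dr',(v/n).round(1).tolist(),'rows>=',int(np.ceil(max(np.linalg.norm(q-p)/n/50,np.linalg.norm(v)/n/8.59))))
            R=R*Ro.from_rotvec(v/n,degrees=True)
        print('  --',q); p=q;R=Q
E
python3 - <<'E'
from h import *
stages(([350,270,470],tool(34)),([640,-147,330],tool(-12)))
E
```

```text
from [219.8 584.5 471.4] t 0.6
  slide [-0.1163, -0.1243, 0.0008] dr [-0.0, 0.0, 17.7] rows>= 4
  slide [-0.1485, -0.083, 0.0007] dr [-0.0, 0.0, 17.7] rows>= 4
  -- [350. 270. 470.]
  slide [-0.1693, 0.0024, 0.0467] dr [0.0, 0.0, 15.3] rows>= 4
  slide [-0.1626, 0.0471, 0.0467] dr [0.0, 0.0, 15.3] rows>= 4
  slide [-0.1444, 0.0884, 0.0467] dr [0.0, 0.0, 15.3] rows>= 4
  -- [ 640. -147.  330.]
```

```bash

python3 -m crank '[{"gripper":1,"slide":[-0.116,-0.124,0],"dr":[0,0,17.7]},{"gripper":1,"slide":[-0.116,-0.124,0],"dr":[0,0,17.7]},{"gripper":1,"slide":[-0.116,-0.124,0],"dr":[0,0,17.7]},{"gripper":1,"slide":[-0.116,-0.124,0],"dr":[0,0,17.7]}]'
python3 -m crank '[{"gripper":1,"slide":[-0.148,-0.083,0],"dr":[0,0,17.7]},{"gripper":1,"slide":[-0.148,-0.083,0],"dr":[0,0,17.7]},{"gripper":1,"slide":[-0.148,-0.083,0],"dr":[0,0,17.7]},{"gripper":1,"slide":[-0.148,-0.083,0],"dr":[0,0,17.7]}]'
python3 -m crank '[{"gripper":1,"slide":[-0.169,0.002,0.047],"dr":[0,0,15.3]},{"gripper":1,"slide":[-0.169,0.002,0.047],"dr":[0,0,15.3]},{"gripper":1,"slide":[-0.169,0.002,0.047],"dr":[0,0,15.3]},{"gripper":1,"slide":[-0.169,0.002,0.047],"dr":[0,0,15.3]}]'
python3 -m crank '[{"gripper":1,"slide":[-0.163,0.047,0.047],"dr":[0,0,15.3]},{"gripper":1,"slide":[-0.163,0.047,0.047],"dr":[0,0,15.3]},{"gripper":1,"slide":[-0.163,0.047,0.047],"dr":[0,0,15.3]},{"gripper":1,"slide":[-0.163,0.047,0.047],"dr":[0,0,15.3]}]'
python3 -m crank '[{"gripper":1,"slide":[-0.144,0.088,0.047],"dr":[0,0,15.3]},{"gripper":1,"slide":[-0.144,0.088,0.047],"dr":[0,0,15.3]},{"gripper":1,"slide":[-0.144,0.088,0.047],"dr":[0,0,15.3]},{"gripper":1,"slide":[-0.144,0.088,0.047],"dr":[0,0,15.3]},{"gripper":1,"slide":[-0.144,0.088,0.047],"dr":[0,0,15.3]}]'
python3 - <<'E'
from h import *
c=shot('wrist','w1.png'); print(robot.read_state()['tcp_pos'],ray(c,320,240),c['fx']); print(proj(c,[[661,-147,146],[654,-144,146]]))
E
```

```text
clock: 1.0
tcp_pos: [287.0, 424.3, 470.1]
tcp_rot: [1.038, 2.965, 0.001]
force: [0.9, -0.2, 1.2]
width: 93.7
finger_force: 0.0
clock: 1.4
tcp_pos: [351.1, 267.4, 469.8]
tcp_rot: [1.481, 2.77, 0.001]
force: [-0.2, 0.8, 0.5]
width: 93.8
finger_force: 0.0
clock: 1.8
tcp_pos: [446.9, 128.7, 421.5]
tcp_rot: [1.836, 2.549, -0.002]
force: [-1.5, 0.4, -0.5]
width: 94.3
finger_force: 0.0
clock: 2.2
tcp_pos: [543.4, -10.4, 374.2]
tcp_rot: [2.158, 2.283, -0.003]
force: [-1.1, 1.2, -0.1]
width: 93.9
finger_force: 0.0
clock: 2.7
tcp_pos: [639.1, -148.7, 326.0]
tcp_rot: [-2.443, -1.974, 0.006]
force: [-0.2, 0.1, -0.2]
width: 93.7
finger_force: 0.0
[ 638.8409557  -146.93481454  326.99433406] (array([654.17328738, -84.30528091, 490.94164026]), array([-0.04765485, -0.21602084, -0.97525389])) 389.3391980513582
[[342.61181983 220.06139579]
 [334.2991094  218.4407961 ]]
```

View pics/w1.png

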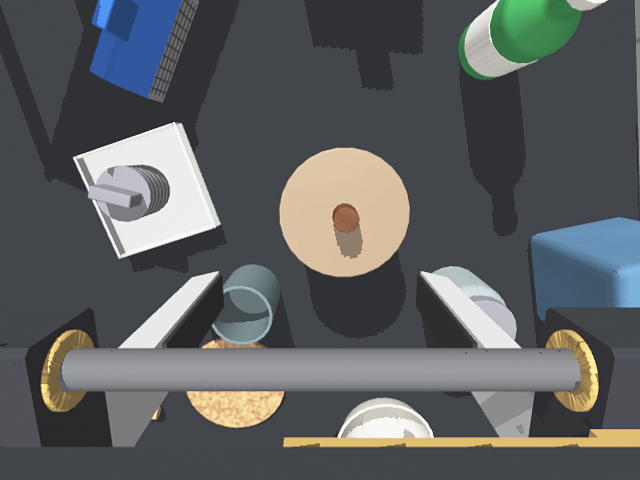

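Wrist view: the lid disc is at (344.5,212), about 130 px wide, with the knob top at (346,216). The filter is at (128,195) in the tray.

```bash
python3 - <<'E'
from h import *
c=load('w1.png'); print(onz(c,346,216,146),onz(c,344.5,212,116),onz(c,280,212,116),onz(c,409.5,212,116))
p=onz(c,345,213.5,125); print(p, 'plate',onz(c,117,195,92))
stages(([663,-144,240],tool(-12)),([663,-144,135],tool(-12)))
E
```

```text
[ 664.68821428 -144.01993927  146.        ] [ 664.94041744 -145.05795024  116.        ] [ 603.6776917  -131.97521481  116.        ] [ 726.61403017 -158.22843112  116.        ]
[ 664.86604833 -145.10593164  125.        ] plate [441.13409336 -83.04438456  92.        ]
from [ 638.8 -146.9  327. ] t 2.75
  slide [0.008, 0.0232, 0.0869] dr [-0.1, 0.1, -0.0] rows>= 2
  -- [ 663. -144.  240.]
  slide [0.0, 0.0, 0.105] dr [0.0, 0.0, 0.0] rows>= 3
  -- [ 663. -144.  135.]
```

```bash

python3 -m crank '[{"gripper":1,"slide":[0.007,0.024,0.04],"dr":[0,0,0]},{"gripper":1,"slide":[0.007,0.024,0.09],"dr":[0,0,0]},{"gripper":1,"slide":[0.007,0.024,0.14],"dr":[0,0,0]},{"gripper":0.3,"slide":[0.007,0.024,0.18],"dr":[0,0,0]},{"gripper":0,"slide":[0.007,0.024,0.192],"dr":[0,0,0]}]'
python3 -m crank '[{"gripper":-1,"slide":[0,0,0],"dr":[0,0,0]},{"gripper":-1,"slide":[0,0,0],"dr":[0,0,0]},{"gripper":-1,"slide":[0,0,0],"dr":[0,0,0]},{"gripper":-1,"slide":[0,0,0],"dr":[0,0,0]},{"gripper":-1,"slide":[0,0,0],"dr":[0,0,0]}]'
```

```text
clock: 3.25
tcp_pos: [662.1, -141.6, 132.9]
tcp_rot: [-2.435, -1.978, 0.005]
force: [-0.1, 0.7, 0.2]
width: 81.3
finger_force: 0.0
clock: 3.75
tcp_pos: [664.2, -143.9, 137.5]
tcp_rot: [2.439, 1.978, 0.002]
force: [0.2, -0.1, 0.0]
width: 41.6
finger_force: 0.0
```

```bash

python3 -m crank '[{"gripper":-1,"slide":[0,0,0.003],"dr":[0,0,0]},{"gripper":-1,"slide":[0,0,0.003],"dr":[0,0,0]},{"gripper":-1,"slide":[0,0,0.003],"dr":[0,0,0]},{"gripper":-1,"slide":[0,0,0.003],"dr":[0,0,0]},{"gripper":-1,"slide":[0,0,0.003],"dr":[0,0,0]}]'
python3 - <<'E'
from h import *
for _ in range(3): print(robot.read_state()['tcp_pos'],robot.read_state()['force'])
E
```

```text
clock: 4.25
tcp_pos: [663.7, -143.8, 133.3]
tcp_rot: [-2.44, -1.979, 0.0]
force: [0.3, 0.5, -1.8]
width: 22.9
finger_force: 30.0
[ 663.65278794 -143.81663228  133.3313315 ] [ 0.33547369  0.53628616 -1.77070394]
[ 663.65278794 -143.81663228  133.3313315 ] [ 0.33547369  0.53628616 -1.77070394]
[ 663.65278794 -143.81663228  133.3313315 ] [ 0.33547369  0.53628616 -1.77070394]
```

```bash

python3 -m crank '[{"gripper":-1,"slide":[0,0,-0.01],"dr":[0,0,0]},{"gripper":-1,"slide":[0,0,-0.03],"dr":[0,0,0]},{"gripper":-1,"slide":[0,0,-0.06],"dr":[0,0,0]},{"gripper":-1,"slide":[0,0,-0.09],"dr":[0,0,0]},{"gripper":-1,"slide":[0,0,-0.1],"dr":[0,0,0]}]'
python3 - <<'E'
from h import *
s=robot.read_state(); print(s['force'],s['width'])
stages(([468.5,-368,230],tool(-12)),([468.5,-368,60],tool(-12)))
E
```

```text
clock: 4.75
tcp_pos: [664.7, -144.4, 237.2]
tcp_rot: [2.438, 1.977, 0.004]
force: [-0.2, 0.5, -2.5]
width: 23.3
finger_force: 30.0
[-0.15640104  0.49783937 -2.54203272] 23.330854458662184
from [ 664.7 -144.4  237.2] t 4.75
  slide [-0.1296, -0.0729, 0.0033] dr [0.1, -0.0, 0.0] rows>= 3
  slide [-0.1297, -0.0728, 0.0035] dr [0.1, -0.0, 0.0] rows>= 3
  -- [ 468.5 -368.   230. ]
  slide [0.0, 0.0, 0.17] dr [0.0, 0.0, 0.0] rows>= 4
  -- [ 468.5 -368.    60. ]
```

```bash

python3 -m crank '[{"gripper":-1,"slide":[-0.02,-0.011,0],"dr":[0,0,0]},{"gripper":-1,"slide":[-0.05,-0.028,0],"dr":[0,0,0]},{"gripper":-1,"slide":[-0.085,-0.048,0],"dr":[0,0,0]},{"gripper":-1,"slide":[-0.12,-0.068,0],"dr":[0,0,0]},{"gripper":-1,"slide":[-0.155,-0.087,0],"dr":[0,0,0]}]'
python3 -m crank '[{"gripper":-1,"slide":[-0.035,-0.019,0],"dr":[0,0,0]},{"gripper":-1,"slide":[-0.065,-0.037,0],"dr":[0,0,0]},{"gripper":-1,"slide":[-0.09,-0.05,0],"dr":[0,0,0]},{"gripper":-1,"slide":[-0.104,-0.059,0],"dr":[0,0,0]},{"gripper":-1,"slide":[-0.104,-0.059,0],"dr":[0,0,0]}]'
python3 - <<'E'
from h import *
stages(([468.5,-368,60],tool(-12)))
E
```

```text
clock: 5.25
tcp_pos: [545.2, -278.4, 233.2]
tcp_rot: [-2.44, -1.979, 0.0]
force: [0.3, -0.4, -2.4]
width: 23.2
finger_force: 30.0
clock: 5.75
tcp_pos: [465.8, -368.6, 233.5]
tcp_rot: [2.443, 1.975, -0.001]
force: [0.5, -0.1, -2.8]
width: 23.3
finger_force: 30.0
from [ 465.8 -368.6  233.5] t 5.75
  slide [0.0012, 0.0026, 0.1735] dr [-0.0, 0.0, -0.1] rows>= 4
  -- [ 468.5 -368.    60. ]
```

```bash

python3 -m crank '[{"gripper":-1,"slide":[0.001,0.002,0.04],"dr":[0,0,0]},{"gripper":-1,"slide":[0.001,0.002,0.085],"dr":[0,0,0]},{"gripper":-1,"slide":[0.001,0.002,0.13],"dr":[0,0,0]},{"gripper":-1,"slide":[0.001,0.002,0.165],"dr":[0,0,0]},{"gripper":-1,"slide":[0.001,0.002,0.185],"dr":[0,0,0]}]'
python3 -m crank '[{"gripper":-1,"slide":[0,0,0.003],"dr":[0,0,0]},{"gripper":-1,"slide":[0,0,0.003],"dr":[0,0,0]},{"gripper":-1,"slide":[0,0,0.006],"dr":[0,0,0]},{"gripper":-1,"slide":[0,0,0.006],"dr":[0,0,0]}]'
```

```text
clock: 6.25
tcp_pos: [469.7, -364.3, 45.2]
tcp_rot: [-2.436, -1.979, 0.001]
force: [0.0, -0.4, -1.8]
width: 23.8
finger_force: 30.0
clock: 6.65
tcp_pos: [470.3, -366.5, 43.4]
tcp_rot: [2.439, 1.979, 0.001]
force: [-0.4, -0.1, -1.3]
width: 23.1
finger_force: 30.0
```

```bash

for i in 1 2; do python3 -m crank '[{"gripper":-1,"slide":[0,0,0.0015],"dr":[0,0,0]},{"gripper":-1,"slide":[0,0,0.0015],"dr":[0,0,0]}]' | egrep 'pos|force'; done
```

```text
tcp_pos: [469.8, -366.6, 41.3]
force: [0.4, 0.2, -2.3]
finger_force: 30.0
tcp_pos: [469.6, -366.5, 39.4]
force: [-0.2, 1.0, -3.0]
finger_force: 30.0
```

```bash

for i in 1 2; do python3 -m crank '[{"gripper":-1,"slide":[0,0,0.001],"dr":[0,0,0]},{"gripper":-1,"slide":[0,0,0.001],"dr":[0,0,0]}]' | egrep 'pos|force: \['; done
```

```text
tcp_pos: [469.6, -366.6, 39.1]
force: [-3.0, 4.8, 12.4]
tcp_pos: [469.6, -366.8, 38.9]
force: [-8.7, 8.6, 27.8]
```

Contact. I'll release part-way, lift off and plan the filter grasp.

```bash

python3 -m crank '[{"gripper":-1,"slide":[0,0,-0.001],"dr":[0,0,0]},{"gripper":0,"slide":[0,0,-0.001],"dr":[0,0,0]},{"gripper":0,"slide":[0,0,-0.001],"dr":[0,0,0]},{"gripper":0,"slide":[0,0,-0.001],"dr":[0,0,0]},{"gripper":0,"slide":[0,0,-0.001],"dr":[0,0,0]}]'
python3 -m crank '[{"gripper":0,"slide":[0,0,-0.02],"dr":[0,0,0]},{"gripper":0,"slide":[0,0,-0.06],"dr":[0,0,0]},{"gripper":0,"slide":[0,0,-0.11],"dr":[0,0,0]},{"gripper":0,"slide":[0,0,-0.15],"dr":[0,0,0]},{"gripper":0,"slide":[0,0,-0.18],"dr":[0,0,0]}]'
python3 - <<'E'
from h import *
c=shot('top','t2.png')
stages(([431,-84,210],tool(61.5)))
stages(([431,-84,210],tool(-118.5)))
E
```

```text
clock: 7.95
tcp_pos: [469.6, -366.6, 38.4]
tcp_rot: [2.44, 1.979, -0.0]
force: [0.1, -0.3, -0.7]
width: 46.9
finger_force: 0.0
clock: 8.45
tcp_pos: [469.8, -366.9, 221.2]
tcp_rot: [2.439, 1.977, 0.001]
force: [-0.8, 0.0, -0.3]
width: 47.1
finger_force: 0.0
from [ 470.8 -368.1  225.1] t 8.5
  slide [0.1349, -0.0489, 0.007] dr [0.1, 0.2, -36.7] rows>= 5
  slide [0.1373, 0.0414, 0.0074] dr [0.1, 0.2, -36.7] rows>= 5
  -- [431. -84. 210.]
from [ 470.8 -368.1  225.1] t 8.5
  slide [0.0899, -0.0326, 0.0046] dr [0.1, -0.1, 35.5] rows>= 5
  slide [0.0542, -0.0788, 0.0047] dr [0.1, -0.1, 35.5] rows>= 5
  slide [-0.0016, -0.0956, 0.0048] dr [0.1, -0.1, 35.5] rows>= 5
  -- [431. -84. 210.]
```

View pics/t2.png

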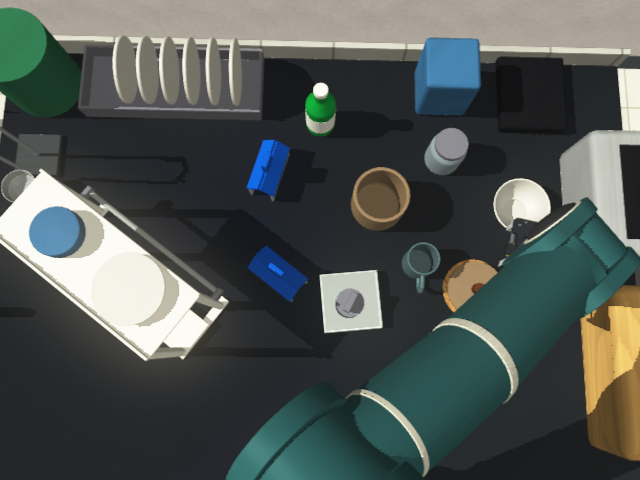

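The lid is flat on the mat around (470,287), and the open crock is at (380,198), unmoved. Next is the filter.

```bash

python3 -m crank '[{"gripper":0,"slide":[0.135,-0.049,0.005],"dr":[0,0,-36.7]},{"gripper":0,"slide":[0.135,-0.049,0.005],"dr":[0,0,-36.7]},{"gripper":0,"slide":[0.135,-0.049,0.005],"dr":[0,0,-36.7]},{"gripper":0,"slide":[0.135,-0.049,0.005],"dr":[0,0,-36.7]},{"gripper":0,"slide":[0.135,-0.049,0.005],"dr":[0,0,-36.7]}]'
python3 -m crank '[{"gripper":0,"slide":[0.137,0.041,0.006],"dr":[0,0,-36.7]},{"gripper":0,"slide":[0.137,0.041,0.006],"dr":[0,0,-36.7]},{"gripper":0,"slide":[0.137,0.041,0.006],"dr":[0,0,-36.7]},{"gripper":0,"slide":[0.137,0.041,0.006],"dr":[0,0,-36.7]},{"gripper":0,"slide":[0.137,0.041,0.006],"dr":[0,0,-36.7]}]'
python3 - <<'E'
from h import *
c=shot('wrist','w2.png'); im=c['color']
stages(([431,-84.5,82],tool(61.5)))
print(proj(c,[[430,-84.5,92]]))
x=proj(c,[[430,-84.5,92]])[0].astype(int); 
E
```

```text
clock: 9.0
tcp_pos: [449.7, -222.8, 213.6]
tcp_rot: [1.681, 2.653, 0.002]
force: [0.1, -0.8, 0.5]
width: 47.0
finger_force: 0.0
clock: 9.5
tcp_pos: [429.2, -81.6, 207.5]
tcp_rot: [0.761, 3.048, 0.001]
force: [-0.3, 0.0, 0.1]
width: 47.0
finger_force: 0.0
from [429.2 -82.2 207.4] t 9.55
  slide [-0.0026, -0.0012, 0.1254] dr [0.0, 0.0, 0.4] rows>= 3
  -- [431.  -84.5  82. ]
[[315.04218979 244.84667474]]
```

View pics/w2.png

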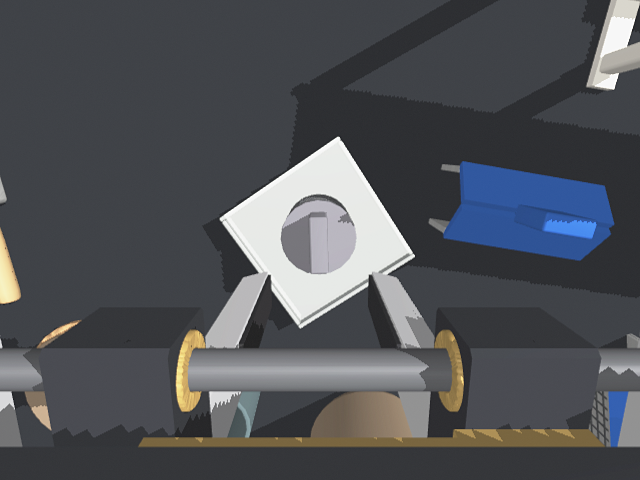

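The plate top is at (319,243), vertical in the image and so square to the fingers. I had predicted (315,245), which is only a small correction.

```bash
python3 - <<'E'
from h import *
c=load('w2.png'); print(onz(c,319.5,243,92),onz(c,319.5,214,92),onz(c,319.5,271.5,92))
p=onz(c,319.5,243,92); p[2]=82
stages((p,tool(62)))
b=load('w2.png'); print('block',onz(b,570,226,114))
t=load('t2.png'); h=cv2.cvtColor(t['color'],cv2.COLOR_BGR2HSV); m=cv2.inRange(h,(5,50,60),(25,255,255)); z=np.zeros_like(m); z[150:240,340:415]=m[150:240,340:415]
k=max(cv2.findContours(z,0,cv2.CHAIN_APPROX_NONE)[0],key=cv2.contourArea)[:,0].astype(float)
P=np.array([onz(t,*q,108)[:2] for q in k]); P=P[P[:,0]>660]
f=least_squares(lambda q:np.hypot(*(P-q).T)-62,[650,-145],loss='soft_l1'); print('crock',f.x,f.cost,len(P))
E
```

```text
[430.31152731 -80.92592531  92.        ] [411.19317862 -70.75677932  92.        ] [449.75613987 -91.2686127   92.        ]
from [429.2 -82.2 207.4] t 9.55
  slide [-0.0003, 0.0016, 0.1254] dr [0.0, 0.0, -0.1] rows>= 3
  -- [430.31152731 -80.92592531  82.        ]
block [494.86511561  76.33886879 114.        ]
crock [ 661.24041756 -147.10445861] 13.415084480923989 81
```

```bash

python3 -m crank '[{"gripper":0,"slide":[0,0,0.04],"dr":[0,0,0]},{"gripper":0,"slide":[0,0,0.08],"dr":[0,0,0]},{"gripper":0,"slide":[0,0,0.115],"dr":[0,0,0]},{"gripper":-1,"slide":[0,0,0.125],"dr":[0,0,0]},{"gripper":-1,"slide":[0,0,0.125],"dr":[0,0,0]}]'
python3 -m crank '[{"gripper":-1,"slide":[0,0,0],"dr":[0,0,0]},{"gripper":-1,"slide":[0,0,0],"dr":[0,0,0]},{"gripper":-1,"slide":[0,0,0],"dr":[0,0,0]},{"gripper":-1,"slide":[0,0,0],"dr":[0,0,0]}]'
python3 -m crank '[{"gripper":-1,"slide":[0,0,-0.01],"dr":[0,0,0]},{"gripper":-1,"slide":[0,0,-0.035],"dr":[0,0,0]},{"gripper":-1,"slide":[0,0,-0.075],"dr":[0,0,0]},{"gripper":-1,"slide":[0,0,-0.12],"dr":[0,0,0]},{"gripper":-1,"slide":[0,0,-0.15],"dr":[0,0,0]}]'
python3 - <<'E'
from h import *
stages(([663,-145.5,233],tool(35)),([663,-145.5,100],tool(35)))
E
```

```text
clock: 10.05
tcp_pos: [428.7, -83.1, 81.9]
tcp_rot: [-0.775, -3.042, 0.002]
force: [0.2, 0.0, 0.8]
width: 34.1
finger_force: 0.0
clock: 10.45
tcp_pos: [430.1, -82.8, 83.7]
tcp_rot: [0.773, 3.043, 0.001]
force: [-2.7, 0.1, 11.8]
width: 13.5
finger_force: 29.9
clock: 10.95
tcp_pos: [429.5, -83.2, 236.1]
tcp_rot: [0.774, 3.042, 0.001]
force: [0.6, 0.4, -2.9]
width: 13.7
finger_force: 29.9
from [429.5 -83.2 236.1] t 10.95
  slide [-0.1174, 0.0284, 0.0019] dr [0.1, 0.1, 13.2] rows>= 3
  slide [-0.1078, 0.0546, 0.0017] dr [0.1, 0.1, 13.2] rows>= 3
  -- [ 663.  -145.5  233. ]
  slide [0.0, 0.0, 0.133] dr [0.0, 0.0, 0.0] rows>= 3
  -- [ 663.  -145.5  100. ]
```

```bash

python3 -m crank '[{"gripper":-1,"slide":[-0.025,0.006,0],"dr":[0,0,3]},{"gripper":-1,"slide":[-0.06,0.015,0],"dr":[0,0,7]},{"gripper":-1,"slide":[-0.095,0.023,0],"dr":[0,0,11]},{"gripper":-1,"slide":[-0.117,0.028,0],"dr":[0,0,13.2]}]'
python3 -m crank '[{"gripper":-1,"slide":[-0.035,0.018,0],"dr":[0,0,4]},{"gripper":-1,"slide":[-0.07,0.036,0],"dr":[0,0,8]},{"gripper":-1,"slide":[-0.095,0.048,0],"dr":[0,0,13]},{"gripper":-1,"slide":[-0.108,0.055,0],"dr":[0,0,13.2]},{"gripper":-1,"slide":[-0.108,0.055,0],"dr":[0,0,13.2]}]'
python3 - <<'E'
from h import *
c=shot('wrist','w3.png')
stages(([663,-145.5,100],tool(35)))
E
```

```text
clock: 11.35
tcp_pos: [547.2, -114.4, 233.4]
tcp_rot: [1.122, 2.933, -0.0]
force: [-0.0, -0.4, -1.7]
width: 13.6
finger_force: 30.0
clock: 11.85
tcp_pos: [663.6, -145.1, 232.7]
tcp_rot: [1.449, 2.788, -0.002]
force: [-0.4, -0.6, -3.1]
width: 14.1
finger_force: 30.0
from [ 662.6 -145.   232.8] t 11.9
  slide [-0.0006, 0.0001, 0.1328] dr [-0.0, 0.0, 0.1] rows>= 3
  -- [ 663.  -145.5  100. ]
```

View pics/w3.png

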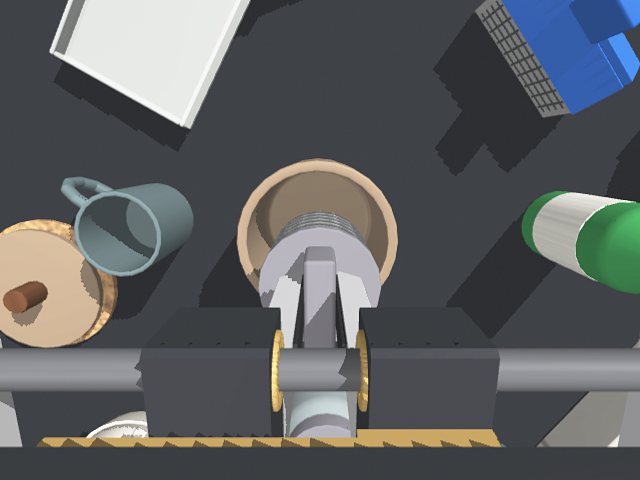

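The filter hangs upright over the crock. The crock rim is centred at about (317.5,239). I'll check that against the tool axis, then go down.

```bash
python3 - <<'E'
from h import *
c=load('w3.png'); print(onz(c,317.5,239,108),onz(c,237,237,108)-onz(c,398,237,108),onz(c,318,159,108))
E
python3 -m crank '[{"gripper":-1,"slide":[0,0,0.03],"dr":[0,0,0]},{"gripper":-1,"slide":[0,0,0.055],"dr":[0,0,0]},{"gripper":-1,"slide":[0,0,0.07],"dr":[0,0,0]}]'
```

```text
[ 662.75991246 -144.7965706   108.        ] [-100.29535389  -70.49557007    0.        ] [628.82844724 -95.76142673 108.        ]
clock: 12.2
tcp_pos: [661.4, -144.2, 161.6]
tcp_rot: [-1.447, -2.787, 0.0]
force: [0.9, 0.5, -3.4]
width: 13.7
finger_force: 30.0
```

```bash

python3 -m crank '[{"gripper":-1,"slide":[0,0,0.02],"dr":[0,0,0]},{"gripper":-1,"slide":[0,0,0.04],"dr":[0,0,0]},{"gripper":-1,"slide":[0,0,0.058],"dr":[0,0,0]},{"gripper":-1,"slide":[0,0,0.068],"dr":[0,0,0]},{"gripper":-1,"slide":[0,0,0.068],"dr":[0,0,0]}]'| egrep 'pos|force: \['
for i in 1 2 3; do python3 -m crank '[{"gripper":-1,"slide":[0,0,0.002],"dr":[0,0,0]},{"gripper":-1,"slide":[0,0,0.002],"dr":[0,0,0]}]' | egrep 'pos|force: \['; done
```

```text
tcp_pos: [662.1, -144.6, 93.6]
force: [-0.6, -0.5, -2.7]
tcp_pos: [663.1, -145.0, 93.2]
force: [-0.9, -0.0, -3.0]
tcp_pos: [662.8, -144.8, 90.7]
force: [-0.2, 0.2, -3.2]
tcp_pos: [662.6, -144.8, 88.3]
force: [0.3, 0.6, -2.0]
```

```bash

for i in 1 2 3; do python3 -m crank '[{"gripper":-1,"slide":[0,0,0.001],"dr":[0,0,0]},{"gripper":-1,"slide":[0,0,0.001],"dr":[0,0,0]}]' | egrep 'pos|force: \['; done
```

```text
tcp_pos: [662.7, -144.8, 87.4]
force: [-0.6, 0.3, -2.6]
tcp_pos: [662.7, -144.8, 86.4]
force: [-0.1, -0.3, -3.0]
tcp_pos: [662.8, -144.9, 85.9]
force: [-2.7, 1.7, 4.6]
```

Contact. I'll release with a small opening, lift clear and plan the screen.

```bash

python3 -m crank '[{"gripper":-0.2,"slide":[0,0,0],"dr":[0,0,0]},{"gripper":-0.2,"slide":[0,0,0],"dr":[0,0,0]},{"gripper":-0.2,"slide":[0,0,0],"dr":[0,0,0]},{"gripper":-0.2,"slide":[0,0,0],"dr":[0,0,0]}]'
python3 -m crank '[{"gripper":-0.2,"slide":[0,0,-0.02],"dr":[0,0,0]},{"gripper":-0.2,"slide":[0,0,-0.06],"dr":[0,0,0]},{"gripper":-0.2,"slide":[0,0,-0.11],"dr":[0,0,0]},{"gripper":-0.2,"slide":[0,0,-0.16],"dr":[0,0,0]},{"gripper":-0.2,"slide":[0,0,-0.2],"dr":[0,0,0]}]'
python3 - <<'E'
from h import *
R=tool(52.5,30); z=R.apply([0,0,1]); print(z)
g=np.array([494.4,76,101])+5*z
stages((g-130*z,R),(g,R))
E
```

```text
clock: 14.3
tcp_pos: [662.8, -144.9, 85.5]
tcp_rot: [1.448, 2.788, -0.0]
force: [-0.4, -0.5, -0.2]
width: 37.5
finger_force: 0.0
clock: 14.8
tcp_pos: [662.8, -145.1, 288.7]
tcp_rot: [1.448, 2.786, 0.001]
force: [0.5, 0.5, -0.3]
width: 37.2
finger_force: 0.0
[-0.39667667  0.30438071 -0.8660254 ]
from [ 662.8 -145.1  288.7] t 14.8
  slide [0.2182, 0.0078, 0.0792] dr [4.6, 29.9, -17.0] rows>= 5
  -- [543.98458377  37.95241069 209.25317547]
  slide [-0.0, 0.0, 0.13] dr [0.0, 0.0, 0.0] rows>= 3
  -- [492.41661665  77.52190357  96.66987298]
```

```bash

python3 -m crank '[{"gripper":0.6,"slide":[0.218,0.008,0.079],"dr":[4.6,29.9,-17.0]},{"gripper":0.6,"slide":[0.218,0.008,0.079],"dr":[4.6,29.9,-17.0]},{"gripper":0.6,"slide":[0.218,0.008,0.079],"dr":[4.6,29.9,-17.0]},{"gripper":0.6,"slide":[0.218,0.008,0.079],"dr":[4.6,29.9,-17.0]},{"gripper":0.6,"slide":[0.218,0.008,0.079],"dr":[4.6,29.9,-17.0]}]'
python3 -m crank '[{"gripper":0.6,"slide":[0,0,0],"dr":[0,0,0]}]'
python3 - <<'E'
from h import *
R=tool(52.5,30); z=R.apply([0,0,1]); g=np.array([494.4,76,101])+5*z
stages((g-130*z,R)); print(robot.read_state()['joints'].round(2))
c=shot('wrist','w4.png'); print(proj(c,[[494.4,76,114]]),proj(c,np.array([[494.4,76,114]])+18*np.array([[.609,.793,0]])))
E
```

```text
clock: 15.3
tcp_pos: [542.4, 39.6, 203.9]
tcp_rot: [-0.842, -2.488, -0.228]
force: [1.9, 0.9, -0.8]
width: 73.5
finger_force: 0.0
clock: 15.4
tcp_pos: [542.0, 41.5, 204.7]
tcp_rot: [-0.841, -2.491, -0.227]
force: [0.6, 0.7, 0.3]
width: 75.0
finger_force: 0.0
from [542.   41.5 204.7] t 15.4
  slide [-0.0009, -0.0016, -0.0058] dr [-0.2, -0.4, 0.1] rows>= 1
  -- [543.98458377  37.95241069 209.25317547]
[-0.22  0.58  0.37  1.55 -0.45  1.55  1.19]
[[316.30639678 238.07477317]] [[341.35260121 238.17260076]]
```

View pics/w4.png

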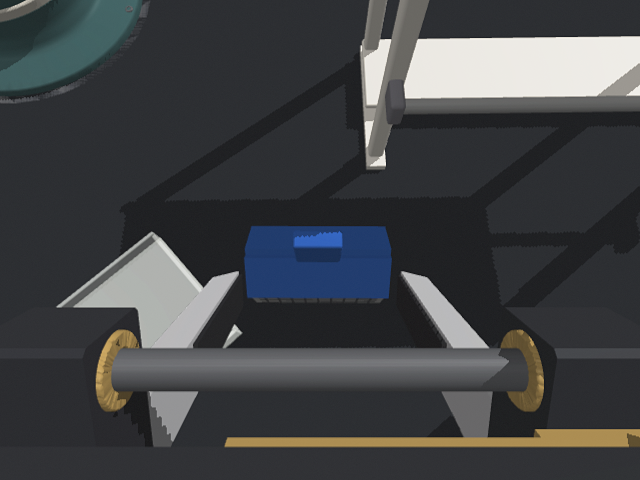

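The block top is centred at about (318,241), predicted (316,238), and its edges are square to the fingers. That was my tenth picture, so checks from here are numeric only.

```bash
python3 - <<'E'
from h import *
c=load('w4.png'); print(onz(c,318,240.5,114))
R=tool(52.5,30); z=R.apply([0,0,1]); g=(np.array([494.4,76,101])+np.r_[onz(c,318,240.5,114)[:2],101])/2+5*z
stages((g,R))
E
```

```text
[496.59402279  75.86216616 114.        ]
from [543.2  39.5 205.9] t 15.45
  slide [-0.001, 0.0001, 0.1258] dr [-0.1, -0.2, 0.1] rows>= 3
  -- [493.51362804  77.45298665  96.66987298]
```

```bash

python3 -m crank '[{"gripper":0.3,"slide":[-0.001,0,0.03],"dr":[0,0,0]},{"gripper":0.3,"slide":[-0.001,0,0.06],"dr":[0,0,0]},{"gripper":0.3,"slide":[-0.001,0,0.09],"dr":[0,0,0]},{"gripper":0.3,"slide":[-0.001,0,0.115],"dr":[0,0,0]},{"gripper":0.3,"slide":[-0.001,0,0.126],"dr":[0,0,0]}]'
python3 -m crank '[{"gripper":-1,"slide":[0,0,0],"dr":[0,0,0]},{"gripper":-1,"slide":[0,0,0],"dr":[0,0,0]},{"gripper":-1,"slide":[0,0,0],"dr":[0,0,0]},{"gripper":-1,"slide":[0,0,0],"dr":[0,0,0]},{"gripper":-1,"slide":[0,0,0],"dr":[0,0,0]}]'
```

```text
clock: 15.95
tcp_pos: [493.8, 76.0, 96.0]
tcp_rot: [-0.847, -2.493, -0.227]
force: [-0.5, -0.4, -0.1]
width: 61.0
finger_force: 0.0
clock: 16.45
tcp_pos: [495.2, 75.6, 97.7]
tcp_rot: [-0.848, -2.496, -0.228]
force: [2.1, -2.9, 8.3]
width: 35.8
finger_force: 30.0
```

```bash
python3 - <<'E'
from h import *
R=tool(52.5,30);Q=tool(53.2,30); o=np.array([-0.9,0,97.]); n=np.array([.802,-.598,0]); m=np.array([547,334,0.])
stages(([494.5,76,245],R),(m+o+85*n+[0,0,148],Q),(m+o+[0,0,148],Q))
E
```

```text
from [495.2  75.6  97.7] t 16.45
  slide [0.0745, -0.0, -0.127] dr [0.0, -0.1, -0.0] rows>= 3
  -- [494.5  76.  245. ]
  slide [0.0135, 0.1186, 0.0078] dr [0.2, -0.0, -0.3] rows>= 3
  slide [0.0128, 0.1187, 0.0074] dr [0.2, -0.0, -0.3] rows>= 3
  -- [614.27 283.17 245.  ]
  slide [0.0736, -0.0001, 0.0425] dr [0.0, 0.0, 0.0] rows>= 2
  -- [546.1 334.  245. ]
```

```bash

python3 -m crank '[{"gripper":-1,"slide":[0.005,0,-0.009],"dr":[0,0,0]},{"gripper":-1,"slide":[0.02,0,-0.034],"dr":[0,0,0]},{"gripper":-1,"slide":[0.042,0,-0.071],"dr":[0,0,0]},{"gripper":-1,"slide":[0.064,0,-0.108],"dr":[0,0,0]},{"gripper":-1,"slide":[0.075,0,-0.127],"dr":[0,0,0]}]'
python3 -m crank '[{"gripper":-1,"slide":[0.003,0.02,0.001],"dr":[0,0,0]},{"gripper":-1,"slide":[0.006,0.05,0.003],"dr":[0,0,0]},{"gripper":-1,"slide":[0.01,0.083,0.005],"dr":[0,0,0]},{"gripper":-1,"slide":[0.014,0.119,0.008],"dr":[0.2,0,-0.3]}]'
python3 -m crank '[{"gripper":-1,"slide":[0.004,0.035,0.002],"dr":[0,0,0]},{"gripper":-1,"slide":[0.008,0.07,0.004],"dr":[0,0,0]},{"gripper":-1,"slide":[0.011,0.1,0.006],"dr":[0,0,0]},{"gripper":-1,"slide":[0.013,0.119,0.007],"dr":[0.2,0,-0.3]},{"gripper":-1,"slide":[0.013,0.119,0.007],"dr":[0.2,0,-0.3]}]'
python3 - <<'E'
from h import *
print(robot.read_state()['joints'].round(2))
c=shot('top','t3.png'); s=shot('side','s3.png')
for cc,lo in((c,(100,120,30)),(s,(100,100,40))):
    m=cv2.inRange(cv2.cvtColor(cc['color'],cv2.COLOR_BGR2HSV),lo,(125,255,255))
    for k in cv2.findContours(m,0,2)[0]:
        if cv2.contourArea(k)>60: print(cv2.contourArea(k),cv2.boundingRect(k),[np.round(x,1) for x in cv2.minAreaRect(k)])
    print('pred arch/block top',proj(cc,[[614,283,218],[614,283,262]]))
E
```

```text
clock: 16.95
tcp_pos: [494.3, 76.6, 248.5]
tcp_rot: [-0.847, -2.498, -0.23]
force: [-0.1, -0.0, -1.7]
width: 35.7
finger_force: 30.0
clock: 17.35
tcp_pos: [553.7, 182.5, 244.6]
tcp_rot: [-0.84, -2.496, -0.225]
force: [0.6, 0.1, -1.7]
width: 35.8
finger_force: 30.0
clock: 17.85
tcp_pos: [613.0, 288.2, 243.6]
tcp_rot: [-0.826, -2.498, -0.221]
force: [-0.4, 0.6, -2.0]
width: 35.6
finger_force: 30.0
[-0.46  0.71  0.28  1.21 -0.57  1.62  0.81]
134.0 (134, 180, 10, 24) [array([138.5, 191.5]), array([23.,  9.]), np.float64(90.0)]
1492.5 (246, 139, 45, 57) [array([268.2, 166.5]), array([29.6, 55.2]), np.float64(19.2)]
4391.5 (414, 38, 67, 77) [array([447.,  76.]), array([76., 66.]), np.float64(90.0)]
pred arch/block top [[166.95770271 198.9908244 ]
 [160.83293652 193.14530618]]
2253.5 (232, 293, 76, 51) [array([267.5, 316.4]), array([44. , 73.1]), np.float64(80.1)]
3940.0 (512, 259, 84, 64) [array([552.9, 290.8]), array([83.8, 58.5]), np.float64(18.4)]
2208.0 (374, 257, 51, 76) [array([399. , 294.5]), array([75., 50.]), np.float64(90.0)]
5483.0 (51, 186, 84, 98) [array([ 93.1, 233. ]), array([91.6, 65.5]), np.float64(74.1)]
pred arch/block top [[395.59200018 286.23138073]
 [399.2905295  261.72145895]]
```

```bash
python3 - <<'E'
from h import *
s=load('s3.png'); st=robot.read_state(); print(st['tcp_pos'])
m=cv2.inRange(cv2.cvtColor(s['color'],cv2.COLOR_BGR2HSV),(100,100,40),(125,255,255))
k=[k for k in cv2.findContours(m,0,2)[0] if 1500<cv2.contourArea(k)<3000 and cv2.boundingRect(k)[0]>350][0]
print(cv2.approxPolyDP(k,3,True)[:,0].tolist())
o=st['tcp_pos']-[-0.9,0,97]; a=np.radians(53); Y=np.array([np.cos(a),np.sin(a),0]); X=np.array([-Y[1],Y[0],0])
for lab,x,y,z in(('eaveF+',-28.5,60,48),('eaveB+',28.5,60,48),('ridge+',0,60,77),('eaveF-',-28.5,-60,48),('eaveB-',28.5,-60,48),('ridge-',0,-60,77),('blocktop',0,18,114)):
    print(lab,proj(s,[o+x*X+y*Y+[0,0,z]])[0].round(1))
print('rail ends',proj(s,[[648,469.5,115],[446.3,198.5,115]]))
E
```

```text
[613.00347263 285.14852939 244.11885592]
[[407, 257], [398, 261], [412, 286], [409, 290], [395, 293], [382, 270], [374, 272], [376, 329], [401, 320], [420, 332], [424, 330], [418, 279], [414, 271], [407, 269]]
eaveF+ [375.2 326.8]
eaveB+ [417.7 330.5]
ridge+ [399.  312.9]
eaveF- [375.  272.1]
eaveB- [411.8 274.9]
ridge- [395.5 258.6]
blocktop [400.9 271.1]
rail ends [[459.85059661 442.3966492 ]
 [431.1042882  273.94325884]]
```

The screen hangs upright in the grip, with the eaves within a few px of prediction. Now I'll move it in over the rail.

```bash

python3 -m crank '[{"gripper":-1,"slide":[0.02,0,0.011],"dr":[0,0,0]},{"gripper":-1,"slide":[0.04,0,0.023],"dr":[0,0,0]},{"gripper":-1,"slide":[0.06,0,0.034],"dr":[0,0,0]},{"gripper":-1,"slide":[0.073,-0.001,0.042],"dr":[0,0,0]},{"gripper":-1,"slide":[0.073,-0.001,0.042],"dr":[0,0,0]}]'
python3 - <<'E'
from h import *
s=shot('side','s4.png'); st=robot.read_state(); print(st['tcp_pos'])
m=cv2.inRange(cv2.cvtColor(s['color'],cv2.COLOR_BGR2HSV),(100,100,40),(125,255,255))
for k in cv2.findContours(m,0,2)[0]:
    if cv2.contourArea(k)>500: print(cv2.contourArea(k),cv2.approxPolyDP(k,3,True)[:,0].tolist())
o=st['tcp_pos']-[-0.9,0,97]; a=np.radians(53); Y=np.array([np.cos(a),np.sin(a),0]); X=np.array([-Y[1],Y[0],0])
for lab,x,y,z in(('eaveF+',-28.5,60,48),('eaveB+',28.5,60,48),('ridge+',0,60,77),('legF',-28.5,60,0),('legB',28.5,60,0)):
    print(lab,proj(s,[o+x*X+y*Y+[0,0,z]])[0].round(1))
# visible rail row profile: rail x at rows below the screen
g=s['color'].mean(2); 
for r in (400,420,435): print(r,g[r,435:480].astype(int).tolist(), proj(s,[np.array([547.3,334.1,115])+Y*t for t in(90,120,150)]).round(0).tolist())
stages(([546.1,334,180],tool(53.2,30)),([546.1,334,155],tool(53.2,30)))
E
```

```text
clock: 18.45
tcp_pos: [543.7, 335.4, 245.8]
tcp_rot: [-0.829, -2.499, -0.222]
force: [0.7, 0.1, -2.1]
width: 35.8
finger_force: 30.0
[544.83124455 334.43087787 245.65013216]
2250.0 [[302, 308], [280, 309], [277, 293], [257, 296], [255, 313], [232, 318], [235, 342], [305, 332]]
1932.5 [[431, 276], [439, 330], [452, 329], [465, 320], [485, 333], [476, 291], [460, 296], [446, 271]]
3934.0 [[519, 265], [512, 291], [524, 308], [559, 322], [576, 321], [586, 314], [595, 297], [595, 287], [589, 278], [551, 260], [536, 259]]
5486.5 [[107, 186], [51, 199], [61, 239], [81, 284], [129, 270], [134, 265], [120, 208]]
eaveF+ [438.1 330.5]
eaveB+ [481.3 334.2]
ridge+ [463.9 316.5]
legF [432.4 355. ]
legB [473.8 358.7]
400 [47, 46, 48, 48, 45, 46, 48, 40, 38, 36, 33, 32, 43, 58, 80, 98, 118, 137, 154, 164, 167, 161, 137, 90, 57, 49, 49, 47, 48, 47, 44, 40, 38, 31, 30, 34, 31, 32, 36, 34, 34, 34, 44, 78, 133] [[451.0, 390.0], [454.0, 409.0], [457.0, 429.0]]
420 [47, 44, 46, 47, 46, 48, 48, 47, 47, 47, 48, 48, 45, 49, 45, 54, 59, 75, 84, 89, 96, 102, 103, 103, 102, 94, 80, 59, 42, 39, 33, 28, 32, 32, 33, 33, 34, 34, 33, 35, 32, 33, 34, 37, 36] [[451.0, 390.0], [454.0, 409.0], [457.0, 429.0]]
435 [47, 48, 47, 45, 46, 49, 52, 44, 50, 47, 45, 48, 47, 43, 48, 50, 48, 49, 53, 67, 81, 92, 103, 108, 109, 105, 102, 96, 83, 67, 49, 48, 47, 47, 46, 48, 47, 46, 40, 34, 31, 34, 37, 47, 70] [[451.0, 390.0], [454.0, 409.0], [457.0, 429.0]]
from [544.8 334.4 245.7] t 18.5
  slide [-0.0341, 0.0005, 0.0561] dr [-0.1, -0.1, 0.0] rows>= 2
  -- [546.1 334.  180. ]
  slide [-0.0125, 0.0, 0.0217] dr [0.0, 0.0, 0.0] rows>= 1
  -- [546.1 334.  155. ]
```

```bash

python3 -m crank '[{"gripper":-1,"slide":[-0.012,0,0.02],"dr":[0,0,0]},{"gripper":-1,"slide":[-0.025,0,0.04],"dr":[0,0,0]},{"gripper":-1,"slide":[-0.036,0,0.06],"dr":[0,0,0]},{"gripper":-1,"slide":[-0.0445,0,0.074],"dr":[0,0,0]},{"gripper":-1,"slide":[-0.0445,0,0.074],"dr":[0,0,0]}]'| egrep 'pos|force: \['
for i in 1 2 3; do python3 -m crank '[{"gripper":-1,"slide":[-0.001,0,0.0017],"dr":[0,0,0]},{"gripper":-1,"slide":[-0.001,0,0.0017],"dr":[0,0,0]}]' | egrep 'pos|force: \['; done
```

```text
tcp_pos: [546.0, 332.4, 156.7]
force: [-0.1, -0.7, -1.1]
tcp_pos: [546.9, 333.5, 157.8]
force: [0.2, -0.1, -1.8]
tcp_pos: [546.5, 333.6, 155.4]
force: [-0.4, 0.3, -1.8]
tcp_pos: [546.3, 333.5, 152.9]
force: [0.6, 0.1, -1.5]
```

```bash

for i in 1 2 3; do python3 -m crank '[{"gripper":-1,"slide":[-0.0006,0,0.001],"dr":[0,0,0]},{"gripper":-1,"slide":[-0.0006,0,0.001],"dr":[0,0,0]}]' | egrep 'pos|force: \['; done
```

```text
tcp_pos: [546.6, 333.5, 152.3]
force: [0.2, -2.4, 4.5]
tcp_pos: [547.0, 333.4, 152.0]
force: [0.6, -4.2, 13.1]
tcp_pos: [547.3, 333.4, 151.6]
force: [1.4, -4.7, 20.7]
```

```bash

python3 -m crank '[{"gripper":-1,"slide":[0.0008,0,-0.0014],"dr":[0,0,0]},{"gripper":0.3,"slide":[0.0008,0,-0.0014],"dr":[0,0,0]},{"gripper":0.3,"slide":[0.0008,0,-0.0014],"dr":[0,0,0]},{"gripper":0.3,"slide":[0.0008,0,-0.0014],"dr":[0,0,0]},{"gripper":0.3,"slide":[0.0008,0,-0.0014],"dr":[0,0,0]}]'
python3 -m crank '[{"gripper":0.3,"slide":[0,0,-0.005],"dr":[0,0,0]},{"gripper":0.3,"slide":[0,0,-0.02],"dr":[0,0,0]},{"gripper":0.3,"slide":[0,0,-0.05],"dr":[0,0,0]},{"gripper":0.3,"slide":[0,0,-0.09],"dr":[0,0,0]},{"gripper":0.3,"slide":[0,0,-0.12],"dr":[0,0,0]}]'
python3 -m crank '[{"gripper":0.3,"slide":[-0.03,0,-0.04],"dr":[0,0,0]},{"gripper":0.3,"slide":[-0.06,0,-0.08],"dr":[0,0,0]},{"gripper":0.3,"slide":[-0.08,0,-0.1],"dr":[0,0,0]},{"gripper":0.3,"slide":[-0.08,0,-0.1],"dr":[0,0,0]},{"gripper":0.3,"slide":[-0.08,0,-0.1],"dr":[0,0,0]}]'
python3 - <<'E'
from h import *
s=shot('side','s5.png'); t=shot('top','t5.png')
for cc in (s,t):
  m=cv2.inRange(cv2.cvtColor(cc['color'],cv2.COLOR_BGR2HSV),(100,100,40),(125,255,255))
  for k in cv2.findContours(m,0,2)[0]:
    if cv2.contourArea(k)>300: print(cv2.contourArea(k),cv2.approxPolyDP(k,3,True)[:,0].tolist())
  a=np.radians(53.3); Y=np.array([np.cos(a),np.sin(a),0]); X=np.array([-Y[1],Y[0],0]); o=np.array([547.3,334,53])
  for lab,x,y,z in(('eaveF+',-28.5,60,48),('eaveB+',28.5,60,48),('ridge+',0,60,77),('eaveF-',-28.5,-60,48),('eaveB-',28.5,-60,48),('block+',0,18,114),('legF',-28.5,60,0),('legB',28.5,60,0)):
    print(lab,proj(cc,[o+x*X+y*Y+[0,0,z]])[0].round(1))
# lid on mat and filter in crock, top view
h=cv2.cvtColor(t['color'],cv2.COLOR_BGR2HSV); m=cv2.inRange(h,(5,50,60),(25,255,255)); z=np.zeros_like(m); z[150:240,340:415]=m[150:240,340:415]
k=max(cv2.findContours(z,0,1)[0],key=cv2.contourArea)[:,0].astype(float); P=np.array([onz(t,*q,108)[:2] for q in k]); P=P[P[:,0]>660]
print('crock',least_squares(lambda q:np.hypot(*(P-q).T)-62,[650,-145],loss='soft_l1').x)
m=cv2.inRange(h,(110,0,70),(175,60,255)); z=np.zeros_like(m); z[165:230,350:410]=m[165:230,350:410]
k=max(cv2.findContours(z,0,1)[0],key=cv2.contourArea); q,r=cv2.minEnclosingCircle(k); print('filter',q,r,onz(t,*q,66),'pred',proj(t,[[662.8,-145,66],[662.8,-145,94]]))
m=cv2.inRange(h,(5,60,60),(25,255,255)); z=np.zeros_like(m); z[250:330,435:515]=m[250:330,435:515]
k=max(cv2.findContours(z,0,1)[0],key=cv2.contourArea); q,r=cv2.minEnclosingCircle(k); print('lid+mat',q,r,onz(t,*q,15))
E
```

```text
clock: 20.7
tcp_pos: [546.2, 333.6, 150.9]
tcp_rot: [-0.831, -2.498, -0.222]
force: [0.7, -0.7, -0.0]
width: 60.4
finger_force: 0.0
clock: 21.2
tcp_pos: [596.2, 296.1, 258.1]
tcp_rot: [-0.833, -2.501, -0.223]
force: [-0.9, -0.4, -0.1]
width: 61.2
finger_force: 0.0
clock: 21.7
tcp_pos: [690.8, 225.2, 301.4]
tcp_rot: [-0.833, -2.499, -0.222]
force: [-0.2, 0.6, 0.4]
width: 60.8
finger_force: 0.0
2558.5 [[420, 316], [417, 324], [424, 377], [450, 369], [469, 382], [453, 311]]
2242.0 [[302, 308], [280, 309], [275, 293], [257, 296], [255, 313], [232, 318], [235, 343], [305, 332]]
3958.5 [[516, 269], [512, 294], [524, 308], [545, 319], [579, 320], [595, 297], [590, 279], [565, 264], [536, 259]]
5500.5 [[107, 186], [51, 199], [74, 275], [82, 284], [134, 265], [121, 209]]
eaveF+ [426.4 377.7]
eaveB+ [466.1 381.2]
ridge+ [449.8 366. ]
eaveF- [419.4 319.9]
eaveB- [454.1 322.7]
block+ [450.4 326.2]
legF [421.5 398.5]
legB [459.7 402. ]
1331.5 [[142, 215], [128, 226], [126, 234], [169, 268], [174, 238]]
1798.0 [[61, 207], [43, 210], [31, 223], [31, 241], [45, 254], [65, 251], [77, 236], [75, 216]]
940.5 [[266, 139], [264, 192], [274, 195], [290, 148]]
4480.5 [[429, 38], [414, 71], [415, 111], [463, 114], [481, 85], [478, 42]]
eaveF+ [142.5 215.4]
eaveB+ [124.8 236.1]
ridge+ [129.2 222.9]
eaveF- [185.4 249.2]
eaveB- [167.9 270.3]
block+ [139.1 231.6]
legF [149.  220.1]
legB [132.  240.1]
crock [ 660.89550708 -147.44758723]
filter (377.9611511230469, 199.5970916748047) 13.400547981262207 [ 660.18900316 -144.45087841   66.        ] pred [[378.20540375 198.46884156]
 [379.56007844 195.27914132]]
lid+mat (472.7808837890625, 289.7808837890625) 31.707799911499023 [ 466.95930759 -365.16444694   15.        ]
```

```bash

python3 -m crank '[{"gripper":0.3,"slide":[0,0,0],"dr":[0,0,0]},{"gripper":0.3,"slide":[0,0,0],"dr":[0,0,0]},{"gripper":0.3,"slide":[0,0,0],"dr":[0,0,0]},{"gripper":0.3,"slide":[0,0,0],"dr":[0,0,0]},{"gripper":0.3,"slide":[0,0,0],"dr":[0,0,0]}]' | grep clock
python3 - <<'E'
from h import *
a=load('s5.png')['color'].astype(int); b=shot('side')['color'].astype(int)
d=abs(a-b).max(2)[300:410,400:480]; n=(d>40).sum(); print('changed px',n)
if n<60: print(order.job_done())
E
```

```text
clock: 22.3
changed px 0
the job is handed in; nothing more can be done
None
```

The job is handed in at about 22 s: lid set down on the cork mat, filter in the crock, and the near saddle screen over the middle of the rail; final camera measurements matched the planned positions, and the crock did not measurably move.

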